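Nest the blue tumbler in the flared clay pot

ROBOT

A 6-joint arm with a two-finger parallel gripper is mounted at the origin on the work surface. World frame = base frame: x ahead of the robot, y to its left, z up, the work surface at z = 0. Lengths are in mm, angles in rad, forces in N, time in s.
With the tool pointing down it reaches from about 350 to 850 mm from the base axis. Payload 8.1 kg.
Tool frame: the origin (TCP) lies on the mounting face of the last link; the fingertips stand 186 mm ahead of it and the grasp point (between the pads) lies 167 mm ahead of it (pinch_z is the distance from the TCP to the grasp point, in mm); z points along the fingers, x is the direction in which the jaws open and shut, and the axes are right-handed (so a half turn about z gives the same grasp; the last joint's range is limited). The gripper opens to 93 mm and grips with 3 to 60 N. Pads are 15 mm wide; open, the fingers measure 128 mm over their backs; the gripper's body (75 mm by 188 mm) begins 65 mm behind the grasp point.
Start: joints at [-1.229, 0.13, 1.488, -0, 1.523, -0.085], TCP at [248.396, -546.174, 404.735] pointing down, gripper open.
Joint ranges: [-2.96, 2.96], [-0.89, 2.26], [0.02, 2.5], [-1.34, 4.48], [0, 2.73], [-2.66, 2.66]. Speed limits (rad/s): [2.39, 2.39, 2.79, 3.14, 3.14, 3.14].

INTERFACE

Orientations are given as a unit quaternion [x, y, z, w].
In Python, from plant import goto, move_linear, move_j, grip, dwell, ik, read_camera, camera_model, IKError, hand_in, current_t, current_joint_positions, current_qvel, current_joint_torque, current_eef_pos, current_ee_rot, current_wrist_force, current_moment, current_finger_gap, pinch_z gives the robot as it stands. The module is installed in compiled form; this text tells all that it offers. Calls block until the motion is done:
- goto(position, orientation): joint-space move of the TCP to a pose.
- move_linear(position, rot=None, velocity=150, until_force=None): straight line of the TCP; rot=None keeps the orientation; velocity is the mean speed in mm/s. With until_force (N) it stops when the force on the tool has changed by that much, and returns True; else False.
- move_j(angles): joint-space move.
- grip(opening, grasp_force=None): finger opening in mm; grasp_force is the grip in N (None keeps the last); returns when the fingers have stopped.
- dwell(seconds).
- ik(position, orientation): joint angles nearest the present ones, or None.
- read_camera(name): name is "side" or "top"; returns the picture (384x512x3 uint8, blue, green, red); there is no depth.
- camera_model(name): a dict with "fx", "fy", "cx", "cy" (pixels), "pose" (4x4, takes a point from camera to world coordinates). Camera axes: x right, y down, z forward; pixel columns grow to the right and rows downward; lengths in mm; the calibration is good to about 2 mm. A picture is of the moment at which its call begins. camera_model takes no time and is no camera call.
A pose or a line that the arm cannot do raises IKError and nothing moves.
- hand_in(): hands the job in, once; it reports no verdict.
Readings, each from a call of its own:
- current_t(): time.
- current_joint_positions(): joint angles.
- current_qvel(): joint speeds.
- current_joint_torque(): joint torques, N m.
- current_eef_pos(): TCP position.
- current_ee_rot(): TCP orientation.
- current_wrist_force(): force on the tool from outside, world axes, zero at the start.
- current_moment(): the same for the moment, N m.
- current_finger_gap(): finger opening in mm.
Only numpy, scipy, OpenCV 4.12 (cv2) and the standard library are available. Lean on these libraries where they do the work, as an engineer would, in place of code of your own. Each camera call takes 0.05 s, during which the arm holds its last target. There are 200 camera calls.

TASK

On the pottery's packing bench, take the blue-glazed tumbler and lower it slowly and gently, foot first, into the flared bare-clay pot until it just rests upright on the tapered bore; then let go. Do not drop it in or keep pushing once it touches, or the two will wedge tight and crack. Leave the white tumbler and the round-bellied clay pot where they stand.

Things in the scene. Friction and masses are not known exactly. Their poses are not given: they have to be found in the camera images.
- blue_tumbler_mid (a point): Blue-glazed tumbler, loose, 0.18 kg, 125 mm tall, round, open top, wall 4 mm. Foot 40 mm in diameter, widening evenly to 64 mm at 70 mm up; from there to the rim a straight collar of 64 mm. This point: on its axis half-way up, 62.5 mm above the foot; z up. Grip across the collar from above, fingertips at least 70 mm above the foot (80 is good): what is lower goes into the pot.
- flared_pot: Flared bare-clay pot, loose, 0.45 kg, 80 mm tall, rim 77 mm across, foot disc 76 mm. Origin: centre of its underside; z up. Round bore 64 mm wide at the rim, tapering evenly like the tumbler to 39 mm at its floor, 6 mm up. The tumbler rests on the taper with its foot 15 mm and its rim 140 mm above the pot's underside, so 60 mm stands out. Hard walls.
- white_tumbler_mid (a point): A bystander: a cream-white tumbler of the same shape and size as the blue one; this point is on its axis, half-way up (62.5 mm above its foot). Stays where it stands.
- round_pot: A bystander: a round-bellied bare-clay pot, 92 mm in diameter at the belly, 72 mm tall, mouth 62 mm wide. Origin at the centre of its underside, z up. Stays where it stands.
Not all that is in view belongs to the job. Of the things that look like the part that bears blue_tumbler_mid, take the one that is farthest to the robot's left at the start.

How it is judged (in metres and radians):
On the way, in this order (a step that is already met when the one before it is completed fails the run):
1. the blue tumbler is lifted at least 50 mm off the bench (height (world z) of blue_tumbler_mid above 0.1125 m), for 0.1 s.
2. the blue tumbler, still held by the fingers, has been lowered to within 22 mm of its resting depth in the flared pot (z of blue_tumbler_mid in the frame of flared_pot below 0.1 m and horizontal distance between blue_tumbler_mid and flared_pot below 0.02 m and contact force between the fingers and blue_tumbler above 0.5 N).
At the end, for the whole second after the job is handed in: The blue tumbler rests in the flared pot: its foot 5 to 27 mm above the pot's underside (15 mm is home), its middle within 15 mm of the pot's axis, upright within 10 degrees; the pot stands on the bench, upright within 6 degrees, and both are at rest (z of blue_tumbler_mid in the frame of flared_pot between 0.068 and 0.09 m and horizontal distance between blue_tumbler_mid and flared_pot below 0.015 m and angle between blue_tumbler_mid's own z axis and vertical below 0.175 rad and angle between flared_pot's own z axis and vertical below 0.1 rad and height (world z) of flared_pot below 0.01 m and linear speed of each of blue_tumbler, flared_pot below 0.02 m/s); the robot touches nothing.
It fails at once if the held tumbler is pushed down into the pot with more than 35 N (contact force between blue_tumbler and flared_pot above 35 N and contact force between the fingers and blue_tumbler above 2 N).
It fails at once if the tumbler is dropped or knocked into the pot with a blow of more than 60 N (contact force between blue_tumbler and flared_pot above 60 N).
It fails at once if the flared pot is knocked over (tilted more than 25 degrees) (angle between flared_pot's own z axis and vertical above 0.44 rad).
It fails at once if the white tumbler is moved more than 30 mm (distance of white_tumbler_mid from where it was at the start of the episode above 0.03 m).
It fails at once if the round pot is moved more than 30 mm (distance of round_pot from where it was at the start of the episode above 0.03 m).
It also fails if it takes over 45 s, if anything falls off the work surface, if the arm or the gripper's body presses on something with over 40 N, if the wrist force passes 120 N, or if a joint passes its speed limit or range.

## Working session

There is one attempt and no reset: what is moved stays moved. The work goes in short steps, each a Python script; the robot and the scene stay as the last script left them, time stands still between calls to the robot, and variables do not carry over. Pictures are saved under pics/ and viewed, about 8 in all and at most 12, crops included, and the job is handed in when it is done.

```bash
mkdir -p pics
python3 - <<'E'
from plant import *
import cv2,numpy as np
for n in("top","side"):
    cv2.imwrite(f"pics/{n}0.png",read_camera(n)); m=camera_model(n)
    print(n,m["fx"],m["fy"],m["cx"],m["cy"],np.round(m["pose"],3).tolist())
print(current_t(),current_ee_rot(),pinch_z if not callable(pinch_z) else pinch_z(),current_finger_gap())
E
```

```text
top 363.63938061320835 363.63938061320835 251.01787912566482 183.3606880905365 [[-0.017, -0.998, 0.057, 470.889], [-1.0, 0.016, -0.024, -38.002], [0.024, -0.057, -0.998, 1074.861], [0.0, 0.0, 0.0, 1.0]]
side 459.7222171685587 459.7222171685587 258.9281379672404 192.439692490799 [[-0.899, -0.318, 0.302, 163.61], [-0.438, 0.677, -0.591, 639.368], [-0.017, -0.664, -0.748, 940.945], [0.0, 0.0, 0.0, 1.0]]
0.1 [ 8.40826826e-01 -5.41303527e-01 -6.74751954e-04 -5.32996007e-04] 167.3 92.77799750975154
```

View pics/top0.png

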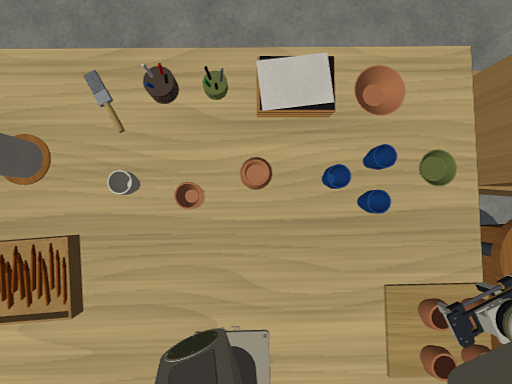

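View pics/side0.png

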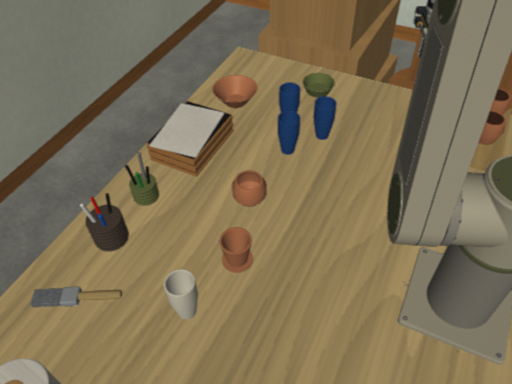

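The top view shows three blue tumblers at about (337,177), (380,157) and (375,202). The leftmost (largest y) is the one at (337,177). The flared pot is at (190,195) in the top view and (236,250) in the side view, the round pot at (256,173), and the white tumbler at (121,182).

```bash
cat > h.py <<'E'
import cv2,numpy as np
from plant import *
def ray(n,u,v):
    m=camera_model(n);P=np.array(m["pose"])
    d=P[:3,:3]@[(u-m["cx"])/m["fx"],(v-m["cy"])/m["fy"],1]
    return P[:3,3],d
def onplane(n,u,v,z):
    o,d=ray(n,u,v);return o+d*(z-o[2])/d[2]
def proj(n,p):
    m=camera_model(n);P=np.array(m["pose"]);c=P[:3,:3].T@(np.asarray(p)-P[:3,3])
    return np.array([m["fx"]*c[0]/c[2]+m["cx"],m["fy"]*c[1]/c[2]+m["cy"]])
def blobs(im,lo,hi,amin=60):
    m=cv2.inRange(cv2.cvtColor(im,cv2.COLOR_BGR2HSV),lo,hi)
    cs,_=cv2.findContours(m,cv2.RETR_EXTERNAL,cv2.CHAIN_APPROX_NONE)
    return [c for c in cs if cv2.contourArea(c)>amin]
BLUE=((105,120,25),(128,255,255)); CLAY=((3,105,60),(11,255,255))
E
python3 - <<'E'
from h import *
for n in("top","side"):
    im=cv2.imread(f"pics/{n}0.png"); vis=cv2.resize(im,None,fx=4,fy=4,interpolation=cv2.INTER_CUBIC)
    for k,c in(("blue",BLUE),("clay",CLAY)):
        for b in blobs(im,*c):
            x,y,w,h=cv2.boundingRect(b);print(n,k,x,y,w,h,cv2.contourArea(b))
            cv2.drawContours(vis,[b*4+2],-1,(0,255,0) if k=="blue" else (255,255,0),1)
    if n=="top": A=vis[560:860,640:1440]
    else: A2=np.hstack([vis[880:1120,840:1160],vis[400:640,1060:1380]])
    
cv2.imwrite("pics/c0.png",np.vstack([A,np.pad(A2,((0,0),(0,160),(0,0)))]))
E
```

```text
top blue 358 190 32 23 548.5
top blue 322 164 29 24 483.0
top blue 363 144 34 25 564.0
top clay 462 345 28 17 257.5
top clay 421 345 36 35 354.5
top clay 464 299 20 12 67.5
top clay 419 299 30 31 349.5
top clay 175 182 29 27 560.5
top clay 241 158 31 31 710.5
top clay 355 66 49 49 1074.5
side blue 315 97 21 42 624.5
side blue 279 83 20 71 1112.5
side clay 220 228 32 44 1046.0
side clay 233 171 33 35 835.0
side clay 479 90 31 54 525.5
side clay 213 76 44 31 931.0
```

View pics/c0.png

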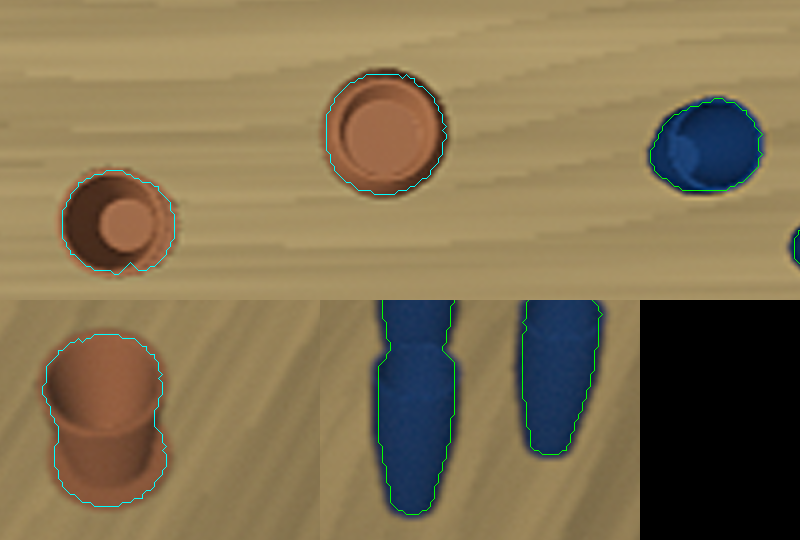

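The crop shows clean outlines. The pot rim is around crop (113,222) and the blue rim around (715,145). Next I fit circles to the outward rim arcs, projected onto the plane at rim height, and cross-check them in the side view.

```bash
cat >> h.py <<'E'
from scipy.optimize import least_squares
def fill(im,seed,r=26):
    """object mask: pixels in a window around seed differing from wood in Lab; component at seed"""
    lab=cv2.cvtColor(cv2.resize(im,None,fx=4,fy=4,interpolation=cv2.INTER_CUBIC),cv2.COLOR_BGR2LAB).astype(float)
    return lab
def rim(n,cnt,z,R,frac=0.15):
    """circle at height z from the rim arc that points away from the camera foot"""
    P=np.array([onplane(n,u,v,z)[:2] for u,v in cnt])
    o=np.array(camera_model(n)["pose"])[:2,3]
    c=P.mean(0)
    for _ in range(10):
        d=(c-o)/np.linalg.norm(c-o)
        w=(P-c)/np.linalg.norm(P-c,axis=1)[:,None]
        S=P[w@d>frac]
        f=least_squares(lambda p:np.hypot(*(S-p[:2]).T)-p[2],[*c,R],loss="soft_l1",f_scale=1.)
        c=f.x[:2]
    g=least_squares(lambda p:np.hypot(*(S-p).T)-R,c,loss="soft_l1",f_scale=1.)
    return f.x,g.x
def contour(im,seed,rng):
    """sub-pixel contour (4x upsampled) of the colour blob at seed"""
    b=cv2.resize(im,None,fx=4,fy=4,interpolation=cv2.INTER_CUBIC)
    m=cv2.inRange(cv2.cvtColor(b,cv2.COLOR_BGR2HSV),*rng)
    cs,_=cv2.findContours(m,cv2.RETR_EXTERNAL,cv2.CHAIN_APPROX_NONE)
    s=tuple(float(4*x+1.5) for x in seed)
    c=max((c for c in cs if cv2.pointPolygonTest(c,s,True)>-8),key=cv2.contourArea)
    return (c[:,0,:]-1.5)/4
E
sed -i '/^def fill/,/return lab/d' h.py
python3 - <<'E'
from h import *
t=cv2.imread("pics/top0.png");s=cv2.imread("pics/side0.png")
B2=((100,90,20),(130,255,255)); C2=((0,115,20),(12,255,255))
cb=contour(t,(337,176),B2);cp=contour(t,(189,196),C2);ps=contour(s,(236,250),C2);cr=contour(t,(256,173),C2)
for c in(cb,cp,ps,cr):print(c.min(0),c.max(0))
print("blue",rim("top",cb,125,32)); print("pot top",rim("top",cp,80,38.5)); print("pot side",rim("side",ps,80,38.5))
b=rim("top",cb,125,32)[0];p=rim("top",cp,80,38.5)[0]
print("blue foot c in side",proj("side",[b[0],b[1],0]),"rim c",proj("side",[b[0],b[1],125]))
print("pot foot/rim in side",proj("side",[p[0],p[1],0]),proj("side",[p[0],p[1],80]))
for n,q in(("nb1",(381,157)),("nb2",(376,201))):print(n,rim("top",contour(t,q,B2),125,32)[0])
print("white approx",onplane("top",120,182,125))
E
```

```text
[321.875 163.875] [350.125 187.625]
[174.375 181.875] [203.625 208.125]
[219.125 227.375] [251.875 271.625]
[240.125 157.125] [271.125 188.375]
blue (array([ 541.76484016, -292.18038808,   30.8169054 ]), array([ 541.34736886, -290.74914729]))
pot top (array([498.12463341, 110.68610719,  36.31778237]), array([497.62627099, 108.05527961]))
pot side (array([497.58957008, 112.53267272,  35.46915737]), array([495.64199871, 115.59586563]))
blue foot c in side [287.28718897 149.987536  ] rim c [288.60762114 116.96346897]
pot foot/rim in side [237.12759371 258.37929949] [235.30899014 239.02510037]
nb1 [ 593.43580373 -416.92731384   30.71502455]
nb2 [ 472.86458048 -395.8063972    30.69105466]
white approx [533.74819692 278.76940997 125.        ]
```

Both views agree: blue at about (541.7,-292) and the pot at about (498,111.5). I'll grasp with the jaws along world x, which keeps clear of the neighbours.

Run:
```python
from h import *
Q=[1,0,0,0]; b=(541.7,-292)
goto([*b,410],Q); move_linear([*b,267.3],Q,velocity=120,until_force=8)
print(current_eef_pos(),current_wrist_force())
grip(50,12); print("gap",current_finger_gap(),current_eef_pos())
f0=np.array(current_wrist_force())
move_linear([*b,430],Q,velocity=120); dwell(.2)
print("gap",current_finger_gap(),current_wrist_force()-f0)
goto([498,111.5,430],Q); dwell(.3)
print(current_t(),current_eef_pos(),current_wrist_force(),current_finger_gap())
for n in("top","side"): cv2.imwrite(f"pics/{n}1.png",read_camera(n))
t=cv2.imread("pics/top1.png");s=cv2.imread("pics/side1.png")
cv2.imwrite("pics/c1.png",np.hstack([cv2.resize(t[130:290,100:300],None,fx=2,fy=2),cv2.resize(s[80:300,130:330],None,fx=2,fy=2)[:320]]) if 0 else np.hstack([cv2.resize(t[120:340,100:300],None,fx=2,fy=2),cv2.resize(s[80:300,130:330],None,fx=2,fy=2)]))
```

```text
[ 542.10591818 -292.24957657  268.44300743] [ 0.55516011 -0.75594116 -0.50117186]
gap 62.635285061036384 [ 541.80388886 -292.03276035  267.45015259]
gap 62.87443268024776 [-0.81430901 -1.23672137 -2.40125524]
6.9917 [498.24866664 110.90396258 429.9014031 ] [ 0.56520882 -0.19979708 -1.50529125] 62.346927657959085
```

View pics/c1.png

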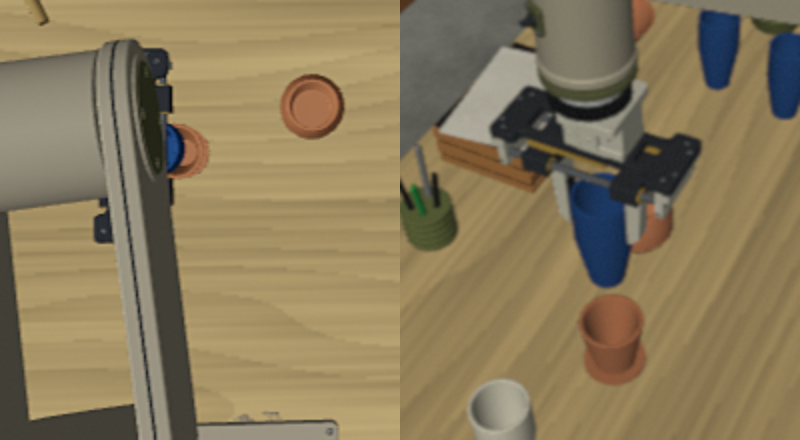

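The tumbler is held upright above the pot, with its foot at about (232,222) in the side view. I check its offset in hand from the near foot arc in that image, against the pot rim in the same camera.

```bash
cat >> h.py <<'E'
def foot(cnt,z,n="side",R=20):
    P=np.array([onplane(n,u,v,z)[:2] for u,v in cnt]); o=np.array(camera_model(n)["pose"])[:2,3]
    # start: nearest point to camera moved R away
    k=np.argmin(np.linalg.norm(P-o,axis=1)); d=(P[k]-o)/np.linalg.norm(P[k]-o); c=P[k]+d*R
    for _ in range(10):
        d=(c-o)/np.linalg.norm(c-o); w=(P-c)/np.linalg.norm(P-c,axis=1)[:,None]
        S=P[(w@-d>.5)&(np.linalg.norm(P-c,axis=1)<R+6)]
        c=least_squares(lambda p:np.hypot(*(S-p).T)-R,c,loss="soft_l1").x
    return c,np.sqrt(np.mean((np.hypot(*(S-c).T)-R)**2)),len(S)
B2=((100,90,20),(130,255,255)); C2=((0,115,20),(12,255,255))
E
python3 - <<'E'
from h import *
s=cv2.imread("pics/side1.png");s0=cv2.imread("pics/side0.png")
for R in(19,20): print("held foot @498.2,110.9:",foot(contour(s,(232,205),B2),162.5,R=R))
c0=contour(s0,(288,135),B2)
print("start foot:",foot(c0,0))
print("pot foot disc:",foot(contour(s,(236,250),C2),0,R=38),foot(contour(s,(236,250),C2),0,R=37))
print("pot rim side:",rim("side",contour(s,(236,250),C2),80,38.5))
E
```

```text
held foot @498.2,110.9: (array([499.4439202 , 108.47271702]), np.float64(0.5007434061470047), 61)
held foot @498.2,110.9: (array([500.12073745, 107.53500934]), np.float64(0.7180755879669894), 64)
start foot: (array([ 543.73479981, -297.37563134]), np.float64(1.0404646605262255), 46)
pot foot disc: (array([499.29692594, 109.77625809]), np.float64(0.6360617272308925), 115) (array([498.71085421, 110.77806928]), np.float64(0.47402569968354), 112)Traceback (most recent call last):
  File "<stdin>", line 7, in <module>
  File "h.py", line 20, in rim
    P=np.array([onplane(n,u,v,z)[:2] for u,v in cnt])
                ~~~~~~~^^^^^^^^^
  File "h.py", line 8, in onplane
    o,d=ray(n,u,v);return o+d*(z-o[2])/d[2]
        ~~~^^^^^^^
  File "h.py", line 4, in ray
    m=camera_model(n);P=np.array(m["pose"])
ValueError: time passes only in moves, steps and waits
```

```bash
sed -i 's/^from plant import \*/from plant import *\nimport functools; camera_model=functools.lru_cache(camera_model)/' h.py
python3 - <<'E'
from h import *
Q=[1,0,0,0]; p=(497.6,113)
move_linear([*p,430],Q,velocity=50); 
print(move_linear([*p,355],Q,velocity=80,until_force=8),current_eef_pos()); dwell(.3)
cv2.imwrite("pics/side2.png",read_camera("side"))
s=cv2.imread("pics/side2.png")
print("foot",[foot(contour(s,(235,225),B2),current_eef_pos()[2]-267.4,R=R)[0] for R in(19,20)],"pot",[foot(contour(s,(236,262),C2),0,R=R)[0] for R in(37,38)])
f0=np.array(current_wrist_force())
h=move_linear([*p,281],Q,velocity=14,until_force=4)
print(h,current_eef_pos(),current_wrist_force()-f0,current_finger_gap(),current_t())
s=read_camera("side");cv2.imwrite("pics/side3.png",s);t=read_camera("top")
cv2.imwrite("pics/c3.png",np.hstack([cv2.resize(s[120:300,150:320],None,fx=2.3,fy=2.3),cv2.resize(t[120:300,100:270],None,fx=2.3,fy=2.3)]))
E
```

```text
False [497.87681595 113.04330409 355.74654629]
foot [array([499.27450471, 110.61295342]), array([499.92762616, 109.67074265])] pot [array([498.61328299, 110.59196793]), array([499.23531877, 109.6019383 ])]
True [497.928437   112.99975698 283.50308218] [ 1.33522953 -0.11075164  4.67882195] 62.76638808220552 13.3333
```

View pics/c3.png

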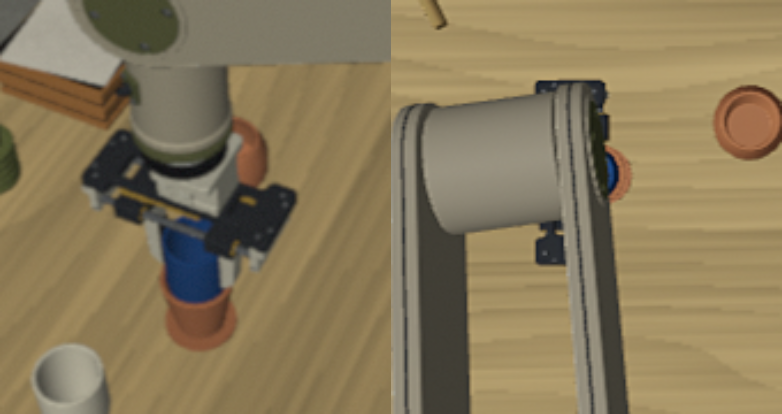

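Contact came at TCP z 283.5, so the foot is about 16 mm up, as expected for home. The picture shows the tumbler seated in the pot. I release and retreat.

Run:
```python
from h import *
Q=[1,0,0,0]
grip(68); dwell(.2); grip(93); dwell(.2)
x=current_eef_pos(); print(current_wrist_force(),current_finger_gap())
print(move_linear([x[0],x[1],440],Q,velocity=100,until_force=8),current_eef_pos())
goto([480,-120,440],Q); dwell(.5)
t=read_camera("top");s=read_camera("side")
c=contour(s,(240,205),B2);print("rim at z140, top:",rim("top",contour(t,(182,195),B2),140,32),current_t())
cv2.imwrite("pics/c4.png",np.hstack([cv2.resize(s[150:330,150:320],None,fx=2.3,fy=2.3),cv2.resize(t[120:300,100:270],None,fx=2.3,fy=2.3)]))
```

```text
[ 0.30869187 -0.53910539 -0.05803258] 92.71660855963347
False [497.43458429 112.91307623 439.21940558]Traceback (most recent call last):
  File "<stdin>", line 8, in <module>
  File "h.py", line 38, in contour
    c=max((c for c in cs if cv2.pointPolygonTest(c,s,True)>-8),key=cv2.contourArea)
ValueError: max() iterable argument is empty
```

Run:
```python
from h import *
t=read_camera("top");s=read_camera("side")
cv2.imwrite("pics/c4.png",np.hstack([cv2.resize(s[150:330,150:320],None,fx=2.3,fy=2.3),cv2.resize(t[120:300,100:270],None,fx=2.3,fy=2.3)]))
print(current_t(),current_wrist_force(),current_eef_pos())
try: print("rim at z140, top:",rim("top",contour(t,(184,195),B2),140,32))
except Exception as e: print(e)
```

```text
18.175 [ 0.29758994 -0.48697431 -0.54971627] [ 480.01478485 -119.99206347  440.02653515]
rim at z140, top: (array([497.07169348, 110.22790756,  30.93093178]), array([496.82088196, 108.91810634]))
```

View pics/c4.png

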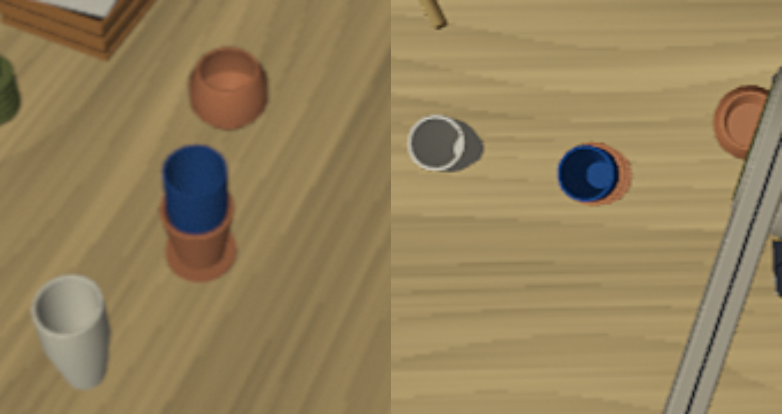

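The tumbler stands upright in the pot, with its rim at about (497,110) against a pot axis at about (498,111). The robot is clear of everything and the bystanders look unmoved.

```bash
python3 -c "
from plant import *
hand_in()"
```

```text
the job is handed in; nothing more can be done
```

I lowered the leftmost blue tumbler foot first into the flared pot, let go and handed the job in; no verdict is reported.

- **Grasp:** I gripped the collar with the fingertips about 80 mm above the foot, at 12 N. I corrected a y offset of about 2 mm, seen in the side camera, before lowering.
- **Lowering:** I came down at 14 mm/s and stopped at first contact, with a force change of about 4.7 N. The foot was then about 16 mm above the pot's underside, where 15 mm is home. I opened the fingers in two steps and backed off.
- **Last checks:** The tumbler's rim centre measured about (497, 110), assuming a rim height of 140 mm. The pot axis measured about (498, 111), so they agree within 1–2 mm. Both look upright in the two views, the robot is clear of everything, and the clock was at 18.2 s of 45 s.
- **Disagreements and failures:**
  - The foot and rim fits differed by up to about 3 mm in y. The one larger gap was the side-view fit of the tumbler's foot before the grasp, about 5 mm off in y from the top view; I went with the top view.
  - One check script stopped on a wrong seed pixel after the retreat, and I repeated the top-view check. The side view was judged only by eye at the end.
  - I judged the white tumbler and round pot unmoved by eye only.

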